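# Refit the fume extractor's filter and start it

### The arm

A 6-joint arm with a two-finger parallel gripper is mounted at the origin on the work surface. World frame = base frame: x ahead of the robot, y to its left, z up, the work surface at z = 0. Lengths are in m, angles in degrees, forces in N, time in s.
With the tool pointing down it reaches from about 0.325 to 0.775 m from the base axis. Payload 9.3 kg.
Tool frame: the origin (TCP) lies between the finger pads, 19 mm behind the fingertips; this is the grasp point; z points along the fingers, y is the line along which they close (so a half turn about z gives the same grasp; the last joint's range is limited). The gripper opens to 85 mm and grips with 20 to 120 N. Pads are 22 mm wide; open, the fingers measure 114 mm over their backs; the gripper's body (76 mm by 85 mm) begins 54 mm behind the grasp point. The pads swing forward as they close: fully open they stand 13 mm farther back than shut.
Start: joints at [58.694, 14.817, 1.232, 76.415, 0, 81.257], TCP at [0.211, 0.508, 0.25] pointing down, gripper open.
Joint ranges: [-174.27, 174.27], [-52.1, 104.24], [-59.71, 78.15], [-110.17, 111.67], [-87.03, 83.33], [-180, 180]. Speed limits (degrees/s): [127.2, 127.2, 159.86, 180, 180, 180].

### API

Orientations are given as [roll, pitch, yaw] about the fixed x, y, z axes, in that order (R = Rz(yaw) Ry(pitch) Rx(roll)).
In Python, from cell import robot gives the robot as it stands.
- The arm moves only by the tool arm_command, never from a script. Its argument "plan" is a list of rows, each a list of 7 numbers: the turn, a rotation vector about the tool's x, y, z in rad, then the shift along the tool's x, y, z in mm, then the opening, from 0 (shut) to 1 (fully open). A call has 1 to 8 rows; each row shifts and turns the commanded pose from where the row before left it, along the tool's axes as they then stand; what a row does not reach is not made up. A row lasts 1/12 s, in which the tool goes at most 41.7 mm and 7.16 degrees, less where a joint would pass 70% of its speed; a pose out of reach is approached as far as the arm can. A call is refused whole if a number of a shift passes 41.7 or a number of a turn 0.125, either way. A call with a gripper value outside its range is refused whole. The fingers move at their own pace and stop on an object; "force" is the grip in N (left out, the last holds). Time passes only in rows, so rows that do not move let the fingers close. It gives the time, the measured TCP pose, the force, the opening and the grip force at its end, in the units of the state.
- robot.get_state(): the state, without advancing time (a new reading comes with each control period).
- robot.read_camera(name): name is "side" or "top"; returns the picture (400x640x3 uint8, red, green, blue); there is no depth.
- robot.calibration(name): a dict with "fx", "fy", "cx", "cy" (pixels), "k1" (the pictures are not rectified: a ray, as slopes to the right and down, at radius r is drawn at 1 + k1 r^2 times it, then the intrinsics apply), "R" (3x3) and "t" (3): a world point X has camera coordinates R X + t. Camera axes: x right, y down, z forward; pixel columns grow to the right and rows downward; lengths in m; the calibration is good to about 2 mm. A picture is of the moment at which its call begins. calibration takes no time and is no camera call.
- robot.finish_job(): hands the job in; it is judged then, once.
The state is a dict: "clock": time; "joint_positions": joint angles; "joint_velocities": joint speeds; "effort": joint torques, N m; "eef_pos": TCP position; "tcp_rot": TCP orientation; "force": force on the tool from outside, world axes, zero at the start; "moment": the same for the moment, N m; "width": opening from 0.0 (shut) to 1.0 (fully open); "gripper_force": force on a finger pad.
Only numpy, scipy, OpenCV 4.12 (cv2) and the standard library are available. Lean on these libraries where they do the work, as an engineer would, in place of code of your own. Each camera call takes 0.05 s, during which the arm holds its last target. There are 200 camera calls.

### The job

Fit the filter cassette into the bay of the bench fume extractor: slip its thin tongue under the steel lip, then swing the other end down until the cassette lies flat and fully home, and let go of it. Only then start the extractor: push the wide membrane key on the console firmly, but not hard, and keep it pushed for a good second before letting go. Press no other key and leave the other things on the bench where they are.

Things in the scene. Friction and masses are not known exactly. Their poses are not given: they have to be found in the camera images.
- extractor: Downdraft fume extractor: a low grey metal box fixed to the bench, 210 mm (x) by 186 mm (y), 58 mm high, with an open rectangular bay in its top. Origin on the bench under point bay; x points to the end of the bay without lip, z up. Box spans x -115 to +95 mm, y +-93 mm.
- bay (a point): Centre of the bay for the cassette, on the bay floor (40 mm above the bench); axes as the extractor's. Bay inside: x -85.5 to +65.5 mm, y +-63 mm, walls 18 mm above the floor. A seated cassette has its origin at this point, with the same axes, and about 2.5 mm of play each way.
- lip (a point): Inner edge of the flat bright steel lip (at its underside, mid-width) that overhangs the bay's -x end, roughly on the robot's side, by 12 mm (x -85.5 to -73.5 mm from point bay) over the whole width. Underside 15 mm, top 19 mm above the bay floor; the cassette cannot be dropped straight in past it.
- cassette: Filter cassette, loose, flat on the bench beside the extractor, about 0.3 kg: grey plastic frame with pleated paper, body 126 mm (x) by 120 mm (y) by 16 mm thick; a tongue 20 mm long, 110 mm wide and only 8 mm thick sticks out flush with the underside at its -x edge. Origin at the centre of the underside of the 126 mm body, z up.
- handle (a point): Point inside the cassette's upright rib handle, which stands across the middle of its top: 12 mm thick (x), 70 mm long (y), from z 16 to 46 mm. The point lies 38 mm above the cassette's underside, over its origin (axes as the cassette's): a place for the TCP when gripping the rib across its 12 mm.
- tongue (a point): Middle of the lower outer edge of the tongue, 83 mm from the cassette's origin along its -x.
- console: Extractor's remote keypad console, a white wedge fixed to the bench, 120 mm (x) by 130 mm (y), its face sloping 20 degrees down towards its -x (30 mm high at -x, 74 mm at +x). Origin on the bench under its centre. It stands on the left or the right of the extractor, the cassette on the other side.
- wide_key: The start key: the wide dark rubber membrane key, 32 by 64 mm, in the lower half of the console's face. Origin at the centre of its top, z out of the face (square to it), y along the key's long side. Stands 3.5 mm proud of the face. Gives only 2 mm, from 3 N at first to 15 N at its hard stop; registers once pushed with 8 N or more for 0.6 s; over 30 N damages it.
- square_key_l: Small square key 26 by 26 mm in the upper half of the console's face, at its +y side (origin centre of its top, z out of the face), 62 mm up the slope from the wide key. Not to be pressed.
- square_key_r: As square_key_l, at the -y side.
- pipe: White plastic pipe offcut standing on end, 48 mm across, 70 mm high; bystander.
- spool: Metal solder spool standing on its flange, 52 mm across, 40 mm high; bystander.
- driver: Screwdriver lying on the bench; bystander.
- flux: White bottle, 44 mm across, 110 mm high; bystander.
Things that resemble listed ones, but are neither listed nor needed, are in the scene too. What is shaped like the cassette but blue is not meant.

How it is judged:
By the outcome, as a careful person would: the job done as asked, in the order asked, and still so for the second after the job is handed in, with the robot touching nothing.
It also fails if it takes over 59 s, if anything falls off the work surface, if the arm or the gripper's body presses on something with over 40 N, if the wrist force passes 120 N, or if a joint passes its speed limit or range.

## Working session

There is one attempt and no reset: what is moved stays moved. The work goes in short steps, Python scripts to look and compute and a tool call to move; the robot and the scene stay as the last step left them, time stands still between calls to the robot, and variables do not carry over. Pictures are saved under pics/ and viewed, at most 10 in all, crops included, and the job is handed in when it is done.

Besides the shell and the picture viewer there is one more tool, called after "Request:" as name(argument=value, ...) on one line, values as JSON. arm_command: Moves the arm, as the interface text tells. Its arguments: {"type":"object","properties":{"plan":{"type":"array","items":{"type":"array","items":{"type":"number"}}},"force":{"type":"number"}},"required":["plan"]}

```bash
ls; mkdir -p pics
python3 - <<'E'
from cell import robot
import cv2
for n in("top","side"):
    im=robot.read_camera(n); cv2.imwrite(f"pics/{n}0.png",cv2.cvtColor(im,cv2.COLOR_RGB2BGR))
    c=robot.calibration(n); print(n,{k:(v if not hasattr(v,'round') else v) for k,v in c.items()})
print(robot.get_state())
E
```

```text
pics
top {'fx': 457.8605910469501, 'fy': 457.8605910469501, 'cx': 326.7502193875145, 'cy': 201.1558554573715, 'k1': -0.08592097662405544, 'R': array([[ 0.02415487, -0.99968035,  0.00746614],
       [-0.99929358, -0.02435925, -0.02861775],
       [ 0.02879048, -0.00676961, -0.99956254]]), 't': array([-0.04561305,  0.49065932,  1.39585572])}
side {'fx': 393.65883293217746, 'fy': 393.65883293217746, 'cx': 314.0973429817166, 'cy': 204.17977270759428, 'k1': -0.05989332959720215, 'R': array([[ 0.83125772, -0.55583602,  0.00754483],
       [-0.36093791, -0.55000881, -0.7531362 ],
       [ 0.42276995,  0.62332706, -0.65782136]]), 't': array([-0.43084052,  0.2372042 ,  0.80236031])}
{'clock': 0.1, 'joint_positions': array([5.86938881e+01, 1.48496200e+01, 1.19673837e+00, 7.64143501e+01,
       5.76736615e-04, 8.12577524e+01]), 'joint_velocities': array([0.01073674, 0.02957434, 0.06335873, 0.01450232, 0.09013188,
       0.10040577]), 'effort': array([ 6.11890500e-03, -5.56691551e+01,  3.45072126e+01,  1.16378543e-02,
       -6.62075740e-05, -4.37536744e-05]), 'eef_pos': array([0.21093136, 0.50773296, 0.24942491]), 'tcp_rot': array([-1.79933637e+02, -1.07885609e-02,  1.57436129e+02]), 'force': array([-0.18665528,  0.27833555,  0.436979  ]), 'moment': array([0.02025881, 0.0020381 , 0.03771844]), 'gripper_force': 0.0, 'width': 1.0030277115552693}
```

View pics/top0.png

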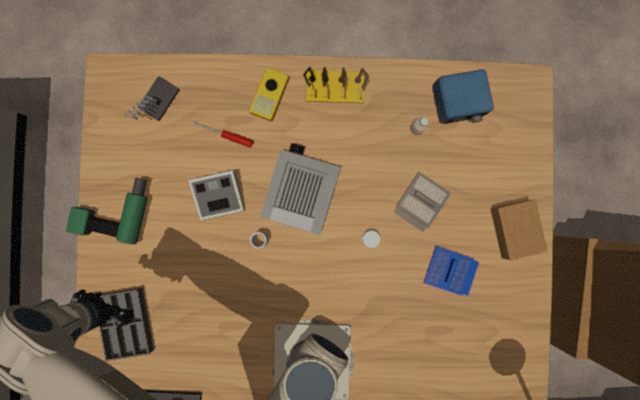

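View pics/side0.png

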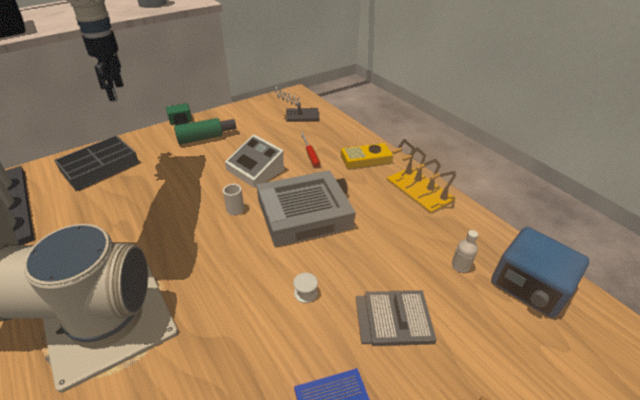

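The top view shows the extractor at about (302,190) with its bright lip at the lower end (295,218). The console is at (216,194), the pipe at (259,239), the spool at (371,238), the flux bottle at (420,126) and the driver at (225,133). Two things are cassette-shaped: a grey one at (422,200) and a blue one at (451,270). The grey one fits the description. I'll confirm it in an enlarged crop.

Run:
```python
import cv2
a=cv2.imread("pics/top0.png")[140:245,180:455]
b=cv2.imread("pics/side0.png")[130:350,220:440]
cv2.imwrite("pics/c1.png",cv2.resize(a,(792,302),interpolation=cv2.INTER_CUBIC))
x=cv2.resize(cv2.imread("pics/top0.png")[165:240,385:460],(400,400),interpolation=cv2.INTER_CUBIC)
y=cv2.resize(cv2.imread("pics/top0.png")[140:240,255:355],(400,400),interpolation=cv2.INTER_CUBIC)
cv2.imwrite("pics/c1.png",cv2.hconcat([x,y]))
```

```text
(no output)
```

View pics/c1.png

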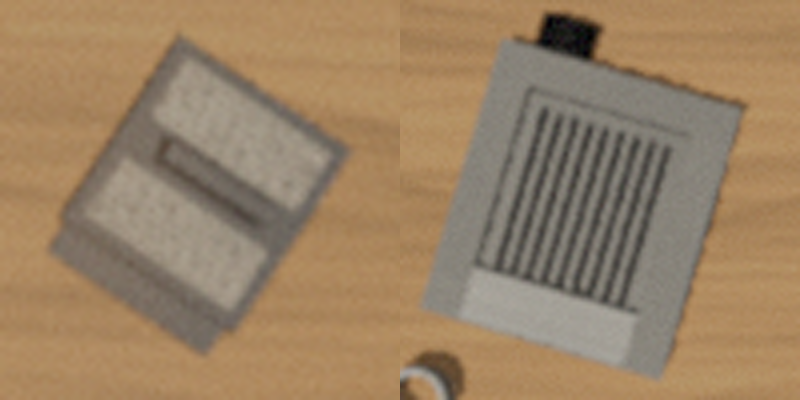

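The crop confirms the grey cassette: pleated paper, upright rib, and a thin tongue at its lower-left edge, towards the robot. On the extractor, the bright lip is at the lower end of the bay.

```bash
cat > h.py <<'E'
import numpy as np, cv2
from cell import robot
def K(c): return np.array([[c["fx"],0,c["cx"]],[0,c["fy"],c["cy"]],[0,0,1]])
def D(c): return np.array([c["k1"],0,0,0,0.])
def cast(n,px,z):
    c=robot.calibration(n); R=np.array(c["R"]);t=np.array(c["t"])
    p=cv2.undistortPoints(np.float64(px).reshape(-1,1,2),K(c),D(c)).reshape(-1,2)
    d=np.c_[p,np.ones(len(p))]@R; o=-R.T@t
    return o+d*((z-o[2])/d[:,2])[:,None]
def proj(n,X):
    c=robot.calibration(n)
    return cv2.projectPoints(np.float64(X).reshape(-1,1,3),cv2.Rodrigues(np.array(c["R"]))[0],np.array(c["t"]),K(c),D(c))[0].reshape(-1,2)
def grab(n,k=5): return np.mean([robot.read_camera(n).astype(np.float32) for _ in range(k)],0).astype(np.uint8)
def quad(mask):
    "largest contour -> its 4 edges fitted as lines -> corners"
    cs=cv2.findContours(mask,cv2.RETR_EXTERNAL,cv2.CHAIN_APPROX_NONE)[0]
    c=max(cs,key=cv2.contourArea)[:,0].astype(np.float32)
    b=cv2.boxPoints(cv2.minAreaRect(c)); L=[]
    for i in range(4):
        p,q=b[i],b[(i+1)%4]; u=(q-p)/np.linalg.norm(q-p); v=c-p
        s=v@u; d=np.abs(v@np.array([-u[1],u[0]])); w=np.linalg.norm(q-p)
        sel=c[(d<0.06*w+2)&(s>.15*w)&(s<.85*w)]
        f=cv2.fitLine(sel,cv2.DIST_HUBER,0,.01,.01).ravel(); L.append(np.cross([*f[2:],1],[f[2]+f[0],f[3]+f[1],1]))
    r=[np.cross(L[i-1],L[i]) for i in range(4)]
    return np.array([x[:2]/x[2] for x in r])
E
python3 - <<'E'
from h import *
np.set_printoptions(precision=4,suppress=True)
im=grab("top"); np.save("top.npy",im); np.save("side.npy",grab("side"))
S=4
for name,(x0,y0,x1,y1),z in [("cass",(385,165,460,240),.016),("extr",(255,140,355,240),.058),("cons",(180,160,252,228),.05)]:
    c=cv2.resize(im[y0:y1,x0:x1],None,fx=S,fy=S,interpolation=cv2.INTER_CUBIC)
    hsv=cv2.cvtColor(c,cv2.COLOR_RGB2HSV)
    m=((hsv[...,1]<70)&(hsv[...,2]>60)).astype(np.uint8)*255
    m=cv2.morphologyEx(cv2.morphologyEx(m,cv2.MORPH_CLOSE,np.ones((13,13))),cv2.MORPH_OPEN,np.ones((25,25)))
    cv2.imwrite(f"m_{name}.png",m)
    q=quad(m); px=(q+.5)/S-.5+[x0,y0]
    W=cast("top",px,z); print(name,px.tolist()); print(W, np.linalg.norm(np.roll(W,-1,0)-W,axis=1), W.mean(0))
    e=W-np.roll(W,1,0); print(np.degrees(np.arctan2(e[:,1],e[:,0])))
    cv2.polylines(c,[q.astype(int)],True,(255,0,0),1); cv2.imwrite(f"o_{name}.png",cv2.resize(cv2.cvtColor(c,cv2.COLOR_RGB2BGR),(266,266)))
cv2.imwrite("pics/o.png",cv2.hconcat([cv2.imread(f"o_{n}.png") for n in("cass","extr","cons")]))
E
```

```text
cass [[393.1051180352901, 210.6079168828331], [418.37470481468387, 172.06943255828844], [450.2973172684152, 192.84641717267968], [424.67440607244936, 231.66260111219205]]
[[ 0.4675 -0.2368  0.016 ]
 [ 0.5874 -0.3124  0.016 ]
 [ 0.5262 -0.4125  0.016 ]
 [ 0.4054 -0.3352  0.016 ]] [0.1418 0.1174 0.1434 0.1163] [ 0.4966 -0.3242  0.016 ]
[  57.7561  -32.2159 -121.4766  147.3783]
extr [[259.5321363470706, 216.64777623837693], [280.55448205730283, 148.21154199867024], [340.17123433810127, 166.9604417634187], [319.75393595293707, 234.6874570824025]]
[[ 0.4396  0.164   0.058 ]
 [ 0.6439  0.1075  0.058 ]
 [ 0.5924 -0.0706  0.058 ]
 [ 0.3908 -0.0151  0.058 ]] [0.212  0.1854 0.2091 0.1856] [0.5167 0.0464 0.058 ]
[  74.764   -15.4599 -106.1254  164.6038]
cons [[188.81935192152145, 179.24059467680914], [233.9053835897511, 169.45001930353962], [243.6401929560172, 210.0716393602533], [199.42307839413556, 220.3206073173782]]
[[0.5459 0.3808 0.05  ]
 [0.5783 0.2459 0.05  ]
 [0.4578 0.213  0.05  ]
 [0.424  0.3448 0.05  ]] [0.1388 0.1248 0.136  0.1272] [0.5015 0.2961 0.05  ]
[  16.4827  -76.5241 -164.7482  104.417 ]
```

View pics/o.png

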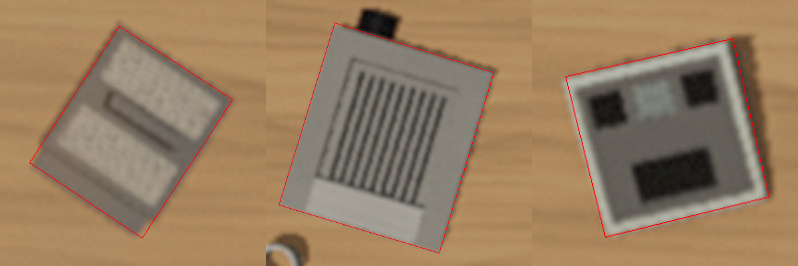

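```bash
cat >> h.py <<'E'
from scipy.spatial.transform import Rotation as Ro
def pose(x,y,yaw): return np.array([x,y,0.]),Ro.from_euler("z",yaw,degrees=True)
def toW(P,pts): return P[0]+P[1].apply(np.atleast_2d(pts))
def box(x0,x1,y0,y1,z): return [[x0,y0,z],[x0,y1,z],[x1,y1,z],[x1,y0,z]]
def rows(pos,rot,n,cur=None):
    "constant row (turn rad, shift mm) repeated n times to reach pos/rot (Rotation)"
    s=robot.get_state(); p=np.array(s["eef_pos"]);R=Ro.from_euler("xyz",s["tcp_rot"],degrees=True)
    if cur: p,R=cur
    w=(R.inv()*rot).as_rotvec()/n; A=sum(Ro.from_rotvec(w*k).as_matrix() for k in range(n))
    v=np.linalg.solve(A,R.inv().apply(np.array(pos)-p))*1000
    return np.r_[w,v]
def grasp_rot(yaw,tilt=0):
    "tool rotation for cassette yaw and tilt(deg, tongue end down): tool y along cassette x, z along -cassette z"
    C=(Ro.from_euler("z",yaw,degrees=True)*Ro.from_euler("y",-tilt,degrees=True)).as_matrix()
    return Ro.from_matrix(np.c_[C[:,1],C[:,0],-C[:,2]])
E
python3 - <<'E'
from h import *
np.set_printoptions(precision=4,suppress=True)
im=np.load("top.npy"); sd=np.load("side.npy")
# keys in the top view
x0,y0,x1,y1=180,160,252,228; S=4
c=cv2.resize(im[y0:y1,x0:x1],None,fx=S,fy=S,interpolation=cv2.INTER_CUBIC)
g=cv2.cvtColor(c,cv2.COLOR_RGB2GRAY)
n,l,st,ce=cv2.connectedComponentsWithStats((g<55).astype(np.uint8))
px=[]
for i in range(1,n):
    if 400<st[i,4]<6000: px.append((st[i,4],*((ce[i]+.5)/S-.5+[x0,y0])))
px.sort(reverse=True); print(px)
k=np.array(px)[:,1:]
wk=cast("top",k[:1],.045)[0]; print("wide",wk)
sq=cast("top",k[1:3],.066); print("sq",sq)
up=sq.mean(0)-wk; print("up",up,np.linalg.norm(up[:2]),np.degrees(np.arctan2(up[1],up[0])), "sqdir",np.degrees(np.arctan2(*(sq[0]-sq[1])[[1,0]])))
C=pose(.5051,-.3295,-32.2);E=pose(.5263,.0437,-15.5)
for nm,I in(("top",im),("side",sd)):
    I=I.copy()
    f=4; big=cv2.resize(I,None,fx=f,fy=f,interpolation=cv2.INTER_CUBIC)
    def dr(P,b,col): cv2.polylines(big,[np.round((proj(nm,toW(P,b))+.5)*f-.5).astype(int)],True,col,1)
    dr(C,box(-63,63,-60,60,16)and np.array(box(-63,63,-60,60,16))/1e3,(255,0,0)); dr(C,np.array(box(-83,-63,-55,55,8))/1e3,(0,255,0)); dr(C,np.array(box(-6,6,-35,35,46))/1e3,(0,0,255))
    dr(E,np.array(box(-115,95,-93,93,58))/1e3,(255,0,0)); dr(E,np.array(box(-73.5,65.5,-63,63,58))/1e3,(0,255,0))
    a=big[f*160:f*240,f*250:f*460] if nm=="top" else big[f*165:f*355,f*240:f*445]
    cv2.imwrite(f"p_{nm}.png",cv2.cvtColor(a,cv2.COLOR_RGB2BGR))
a=cv2.imread("p_top.png");b=cv2.imread("p_side.png")
cv2.imwrite("pics/p1.png",b[:600,:800]);
cc=cv2.resize(a[:, 540:],(400,427))
cv2.imwrite("pics/p2.png",cv2.hconcat([cv2.resize(a[:,:400],(400,320)),cv2.resize(a[:,520:840],(400,400))[:320]]))
# time-free: plan to above cassette
print(rows(toW(C,[0,0,.12])[0],grasp_rot(-32.2),24), robot.get_state()["clock"])
E
```

```text
[(np.int32(3192), np.float64(218.03547932330827), np.float64(204.27396616541353)), (np.int32(1081), np.float64(200.01514801110085), np.float64(187.60256706753006)), (np.int32(1053), np.float64(224.94646248812916), np.float64(182.08345204178536))]
wide [0.4733 0.2914 0.045 ]
sq [[0.5208 0.3417 0.066 ]
 [0.5388 0.2681 0.066 ]]
up [0.0565 0.0135 0.021 ] 0.05814341523318775 13.450351123210492 sqdir 103.74077634848437
[ -0.      -0.       0.0725 -42.0761  -0.2526   5.4158] 0.6
```

View pics/p1.png

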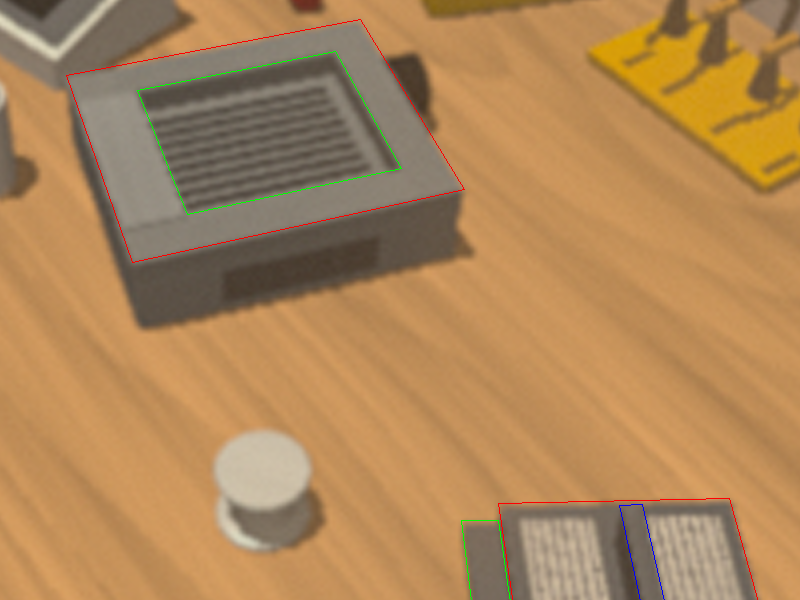

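View pics/p2.png

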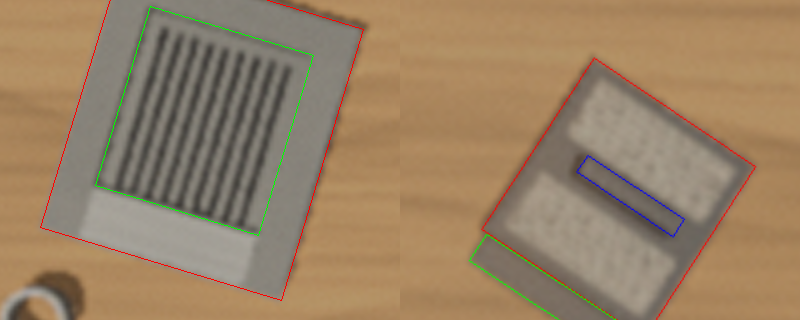

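The side and top overlays fit both objects to within about 1 mm. The green bay outline lies on the bay's opening, the blue rib box lies on the rib, and the tongue matches. The spool and pipe stay clear of both. Next I move above the cassette.

Request:
arm_command(plan=[[0,0,0.067,-38.8,-0.2,5],[0,0,0.067,-38.8,-0.2,5],[0,0,0.067,-38.8,-0.2,5],[0,0,0.067,-38.8,-0.2,5],[0,0,0.067,-38.8,-0.2,5],[0,0,0.067,-38.8,-0.2,5],[0,0,0.067,-38.8,-0.2,5],[0,0,0.067,-38.8,-0.2,5]])

```text
$.plan[0]: bad value
```

Rows need a seventh value, the gripper opening.

Request:
arm_command(plan=[[0,0,0.067,-38.8,-0.2,5,1],[0,0,0.067,-38.8,-0.2,5,1],[0,0,0.067,-38.8,-0.2,5,1],[0,0,0.067,-38.8,-0.2,5,1],[0,0,0.067,-38.8,-0.2,5,1],[0,0,0.067,-38.8,-0.2,5,1],[0,0,0.067,-38.8,-0.2,5,1],[0,0,0.067,-38.8,-0.2,5,1]])

```text
clock: 1.27
eef_pos: [0.4597, 0.325, 0.2097]
tcp_rot: [180.0, -0.0, 126.5]
force: [0.2, 1.5, 0.0]
width: 1.0
gripper_force: 0.0
```

Request:
arm_command(plan=[[0,0,0.067,-38.8,-0.2,5,1],[0,0,0.067,-38.8,-0.2,5,1],[0,0,0.067,-38.8,-0.2,5,1],[0,0,0.067,-38.8,-0.2,5,1],[0,0,0.067,-38.8,-0.2,5,1],[0,0,0.067,-38.8,-0.2,5,1],[0,0,0.067,-38.8,-0.2,5,1],[0,0,0.067,-38.8,-0.2,5,1]])

```text
clock: 1.93
eef_pos: [0.5787, 0.042, 0.1697]
tcp_rot: [180.0, 0.0, 95.8]
force: [-0.4, 0.3, 0.7]
width: 0.998
gripper_force: 0.0
```

Request:
arm_command(plan=[[0,0,0.067,-38.8,-0.2,5,1],[0,0,0.067,-38.8,-0.2,5,1],[0,0,0.067,-38.8,-0.2,5,1],[0,0,0.067,-38.8,-0.2,5,1],[0,0,0.067,-38.8,-0.2,5,1],[0,0,0.067,-38.8,-0.2,5,1],[0,0,0.067,-38.8,-0.2,5,1],[0,0,0.067,-38.8,-0.2,5,1]])

```text
clock: 2.6
eef_pos: [0.5365, -0.262, 0.1297]
tcp_rot: [180.0, 0.0, 65.1]
force: [-1.0, 0.1, 0.3]
width: 1.001
gripper_force: 0.0
```

Request:
arm_command(plan=[[0,0,0.067,-38.8,-0.2,5,1],[0,0,0.067,-38.8,-0.2,5,1],[0,0,0,0,0,0,1],[0,0,0,0,0,0,1],[0,0,0,0,0,0,1]])

```text
clock: 3.02
eef_pos: [0.5017, -0.3293, 0.12]
tcp_rot: [-180.0, -0.0, 57.6]
force: [0.0, -0.7, -0.2]
width: 1.001
gripper_force: 0.0
```

Run:
```python
from h import *
np.set_printoptions(precision=4,suppress=True)
C=pose(.5051,-.3295,-32.2)
s=robot.get_state(); print(s["clock"],s["eef_pos"],s["tcp_rot"],s["joint_positions"])
print(rows(toW(C,[0,0,.038])[0],grasp_rot(-32.2),6), rows(toW(C,[0,0,.12])[0],grasp_rot(-32.2),1))
```

```text
3.0167 [ 0.5017 -0.3293  0.12  ] [-179.9898   -0.0175   57.6065] [-41.2938  23.3093  -5.5812  61.1223   0.0157  81.0997]
[-0.     -0.0001 -0.0006  0.2712  0.4959 13.6614] [-0.0002 -0.0003 -0.0034  1.646   2.9647 -0.0314]
```

Request:
arm_command(plan=[[0,0,-0.003,1.6,3,14,0.6],[0,0,0,0,0,14,0.6],[0,0,0,0,0,14,0.6],[0,0,0,0,0,14,0.6],[0,0,0,0,0,14,0.6],[0,0,0,0,0,11,0.6],[0,0,0,0,0,0,0.6]], force=60)

```text
clock: 3.6
eef_pos: [0.5051, -0.3276, 0.0371]
tcp_rot: [-179.8, -0.0, 57.9]
force: [-0.5, 0.3, 0.0]
width: 0.596
gripper_force: 0.0
```

Request:
arm_command(plan=[[0,0,0,0,0,0,0],[0,0,0,0,0,0,0],[0,0,0,0,0,0,0],[0,0,0,0,0,0,0],[0,0,0,0,0,0,0],[0,0,0,0,0,0,0],[0,0,0,0,0,0,0],[0,0,0,0,0,0,0]], force=60)

```text
clock: 4.27
eef_pos: [0.5058, -0.3297, 0.0401]
tcp_rot: [179.9, -0.0, 57.8]
force: [0.9, 1.6, 6.5]
width: 0.127
gripper_force: 59.8
```

Request:
arm_command(plan=[[0,0,0,0,0,-8,0],[0,0,0,0,0,-20,0],[0,0,0,0,0,-30,0],[0,0,0,0,0,-30,0],[0,0,0,0,0,-20,0],[0,0,0,0,0,-12,0],[0,0,0,0,0,0,0],[0,0,0,0,0,0,0]])

```text
clock: 4.93
eef_pos: [0.5051, -0.3295, 0.1593]
tcp_rot: [180.0, 0.0, 57.8]
force: [0.1, 0.3, -4.2]
width: 0.128
gripper_force: 59.0
```

Run:
```python
from h import *
np.set_printoptions(precision=4,suppress=True)
s=robot.get_state(); print(s["clock"],s["eef_pos"],s["tcp_rot"],s["force"],s["width"])
E_=pose(.5263,.0437,-15.5)
yaw=-15.5; th=15
Rg=grasp_rot(yaw,th)
C=(Ro.from_euler("z",yaw,degrees=True)*Ro.from_euler("y",-th,degrees=True))
def tcp(tipx,tipz): # tip in bay frame
    tip=toW(E_,[tipx,0,.040+tipz])[0]
    return tip+C.apply([.083,0,.0401])
for t in ((-.062,.05),(-.064,.0025),(-.0815,.0025)): print(t,tcp(*t))
print(rows(tcp(-.06,.08),Rg,14))
```

```text
4.9333 [ 0.5051 -0.3295  0.1593] [179.9625   0.012   57.7938] [ 0.0658  0.262  -4.1788] 0.12775006983183018
(-0.062, 0.05) [0.5338 0.0416 0.1502]
(-0.064, 0.0025) [0.5319 0.0422 0.1027]
(-0.0815, 0.0025) [0.515  0.0468 0.1027]
[-0.0185  0.0027 -0.0207 25.1081 -8.7928 -2.4311]
```

Request:
arm_command(plan=[[-0.0185,0.0027,-0.0207,25.1,-8.8,-2.4,0],[-0.0185,0.0027,-0.0207,25.1,-8.8,-2.4,0],[-0.0185,0.0027,-0.0207,25.1,-8.8,-2.4,0],[-0.0185,0.0027,-0.0207,25.1,-8.8,-2.4,0],[-0.0185,0.0027,-0.0207,25.1,-8.8,-2.4,0],[-0.0185,0.0027,-0.0207,25.1,-8.8,-2.4,0],[-0.0185,0.0027,-0.0207,25.1,-8.8,-2.4,0]])

```text
clock: 5.52
eef_pos: [0.5338, -0.144, 0.1717]
tcp_rot: [172.6, -0.5, 66.2]
force: [-0.2, -0.3, -3.5]
width: 0.129
gripper_force: 59.0
```

Request:
arm_command(plan=[[-0.0185,0.0027,-0.0207,25.1,-8.8,-2.4,0],[-0.0185,0.0027,-0.0207,25.1,-8.8,-2.4,0],[-0.0185,0.0027,-0.0207,25.1,-8.8,-2.4,0],[-0.0185,0.0027,-0.0207,25.1,-8.8,-2.4,0],[-0.0185,0.0027,-0.0207,25.1,-8.8,-2.4,0],[-0.0185,0.0027,-0.0207,25.1,-8.8,-2.4,0],[-0.0185,0.0027,-0.0207,25.1,-8.8,-2.4,0],[0,0,0,0,0,0,0]])

```text
clock: 6.18
eef_pos: [0.5336, 0.0448, 0.1778]
tcp_rot: [165.2, -0.0, 74.8]
force: [-1.2, 0.8, -4.1]
width: 0.128
gripper_force: 59.1
```

Request:
arm_command(plan=[[0,0,0,0,0,0,0],[0,0,0,0,0,0,0],[0,0,0,0,0,0,0]])

```text
clock: 6.43
eef_pos: [0.5356, 0.0403, 0.1788]
tcp_rot: [165.1, 0.0, 74.4]
force: [0.8, -0.2, -3.0]
width: 0.126
gripper_force: 59.1
```

Run:
```python
from h import *
np.set_printoptions(precision=4,suppress=True)
s=robot.get_state(); print(s["clock"],s["eef_pos"],s["tcp_rot"],s["force"])
p=np.array(s["eef_pos"]);R=Ro.from_euler("xyz",s["tcp_rot"],degrees=True)
M=R.as_matrix(); Cm=np.c_[M[:,1],M[:,0],-M[:,2]]
P=(p-Cm@[0,0,.0401],Ro.from_matrix(Cm))
out=[];f=4
for nm in("top","side"):
    big=cv2.resize(grab(nm,3),None,fx=f,fy=f,interpolation=cv2.INTER_CUBIC)
    def dr(P,b,col): cv2.polylines(big,[np.round((proj(nm,toW(P,np.array(b)/1e3))+.5)*f-.5).astype(int)],True,col,1)
    dr(P,box(-63,63,-60,60,16),(255,0,0)); dr(P,box(-83,-63,-55,55,8),(0,255,0)); dr(P,box(-6,6,-35,35,46),(0,0,255))
    u,v=proj(nm,[P[0]])[0]*f; u,v=int(u),int(v)
    out.append(cv2.resize(big[v-220:v+220,u-200:u+200],(400,440)))
cv2.imwrite("pics/g1.png",cv2.cvtColor(cv2.hconcat(out),cv2.COLOR_RGB2BGR))
```

```text
6.4333 [0.5356 0.0403 0.1788] [165.1381   0.0398  74.4359] [ 0.819  -0.1807 -3.0477]
```

View pics/g1.png

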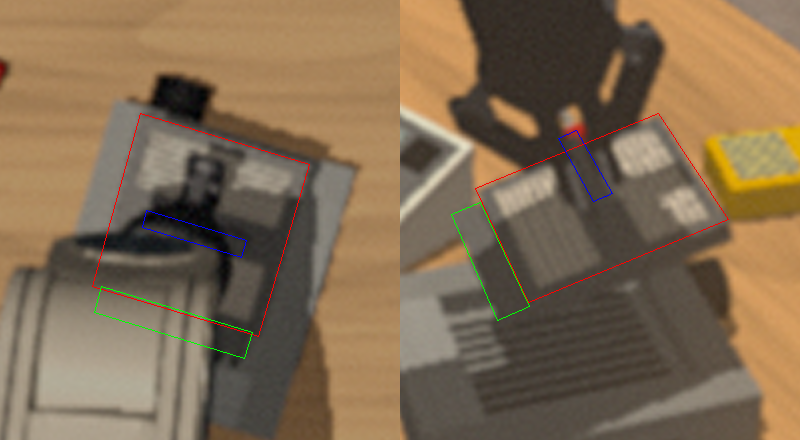

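The overlays match the held cassette in both views, with the tongue to the left and down, so there was no slip. Next I lower it in front of the lip.

```bash
cat >> h.py <<'E'
EX=pose(.5263,.0437,-15.5)
def tcp(tipx,tipz,th,y=0):
    C=(Ro.from_euler("z",-15.5,degrees=True)*Ro.from_euler("y",-th,degrees=True))
    return toW(EX,[tipx,y,.040+tipz])[0]+C.apply([.083,0,.0401]), grasp_rot(-15.5,th)
def tip():
    s=robot.get_state(); M=Ro.from_euler("xyz",s["tcp_rot"],degrees=True).as_matrix(); Cm=np.c_[M[:,1],M[:,0],-M[:,2]]
    w=np.array(s["eef_pos"])+Cm@[-.083,0,-.0401]
    return EX[1].inv().apply(w-EX[0])-[0,0,.04]
E
python3 - <<'E'
from h import *
np.set_printoptions(precision=4,suppress=True)
print(tip(),rows(*tcp(-.064,.003,15),6)); a=tcp(-.064,.003,15)
print(rows(*tcp(-.0815,.003,15),4,cur=a)); b=tcp(-.0815,.003,15)
c=tcp(-.082,.001,7); print(rows(*c,6,cur=b)); print(rows(*tcp(-.082,.0005,0),6,cur=c))
E
```

```text
[-0.0598 -0.0005  0.0794] [-0.0002  0.0001 -0.0002  0.0956 -3.9658 12.0982]
[ 0.      0.      0.      0.     -4.2259 -1.1323]
[ 0.0233  0.     -0.      0.      0.7615  2.252 ]
[ 0.0204  0.     -0.      0.      0.7933  1.7814]
```

Request:
arm_command(plan=[[0,0,0,0,-4,12.1,0],[0,0,0,0,-4,12.1,0],[0,0,0,0,-4,12.1,0],[0,0,0,0,-4,12.1,0],[0,0,0,0,-2,6.1,0],[0,0,0,0,-2,6.1,0],[0,0,0,0,-2,6.1,0],[0,0,0,0,0,0,0]])

```text
clock: 7.4
eef_pos: [0.5314, 0.0421, 0.1085]
tcp_rot: [165.1, 0.0, 74.5]
force: [-0.9, 0.3, -3.5]
width: 0.133
gripper_force: 58.9
```

Request:
arm_command(plan=[[0,0,0,0,-2,6,0],[0,0,0,0,0,0,0],[0,0,0,0,0,0,0],[0,0,0,0,0,0,0]])

```text
clock: 7.73
eef_pos: [0.5317, 0.0422, 0.1035]
tcp_rot: [165.0, 0.0, 74.5]
force: [0.0, -0.8, -3.3]
width: 0.129
gripper_force: 58.9
```

Run:
```python
from h import *
np.set_printoptions(precision=4,suppress=True)
s=robot.get_state(); print(s["clock"],s["force"],s["tcp_rot"],tip(),rows(*tcp(-.0815,.003,15),4))
```

```text
7.7333 [ 0.0401 -0.8005 -3.3454] [165.0278   0.0068  74.4994] [-0.0643  0.      0.0033] [-0.0001  0.      0.     -0.0035 -4.1885 -1.0585]
```

Nothing is touching and the tongue tip is where I wanted it. Next I slide the tongue under the lip.

Request:
arm_command(plan=[[0,0,0,0,-4.2,-1.1,0],[0,0,0,0,-4.2,-1.1,0],[0,0,0,0,-4.2,-1.1,0],[0,0,0,0,-2.1,-0.5,0],[0,0,0,0,-2.1,-0.5,0],[0,0,0,0,0,0,0],[0,0,0,0,0,0,0]])

```text
clock: 8.32
eef_pos: [0.5148, 0.0469, 0.1031]
tcp_rot: [165.0, 0.0, 74.5]
force: [-0.8, -0.1, -4.0]
width: 0.128
gripper_force: 59.1
```

Run:
```python
from h import *
np.set_printoptions(precision=4,suppress=True)
s=robot.get_state(); print(s["clock"],s["force"],s["tcp_rot"],tip())
c=tcp(-.082,.001,6);print(rows(*c,7),rows(*tcp(-.082,.0005,0),6,cur=c))
```

```text
8.3167 [-0.8423 -0.0617 -3.9922] [165.0352   0.0084  74.5044] [-0.0818  0.      0.003 ]
[ 0.0224  0.      0.     -0.003   0.7936  2.1351] [ 0.0175  0.     -0.     -0.      0.6821  1.5379]
```

Request:
arm_command(plan=[[0.0224,0,0,0,0.8,2.1,0],[0.0224,0,0,0,0.8,2.1,0],[0.0224,0,0,0,0.8,2.1,0],[0.0224,0,0,0,0.8,2.1,0],[0.0224,0,0,0,0.8,2.1,0],[0.0224,0,0,0,0.8,2.1,0],[0.0224,0,0,0,0.8,2.1,0],[0,0,0,0,0,0,0]])

```text
clock: 8.98
eef_pos: [0.5237, 0.0443, 0.0893]
tcp_rot: [174.1, 0.0, 74.5]
force: [0.4, -0.2, -3.7]
width: 0.127
gripper_force: 59.1
```

Run:
```python
from h import *
np.set_printoptions(precision=4,suppress=True)
s=robot.get_state(); print(s["clock"],s["force"],s["moment"],s["tcp_rot"],tip())
print(rows(*tcp(-.082,.0005,0),6))
```

```text
8.9833 [ 0.4443 -0.2481 -3.702 ] [ 0.046   0.1112 -0.0215] [174.0799   0.0137  74.4754] [-0.0811 -0.0001  0.0009]
[ 0.0172  0.     -0.0001  0.0176  0.5225  1.4867]
```

Request:
arm_command(plan=[[0.0172,0,0,0,0.5,1.5,0],[0.0172,0,0,0,0.5,1.5,0],[0.0172,0,0,0,0.5,1.5,0],[0.0172,0,0,0,0.5,1.5,0],[0.0172,0,0,0,0.5,1.5,0],[0.0172,0,0,0,0.5,1.5,0],[0,0,0,0,0,0,0],[0,0,0,0,0,0,0]])

```text
clock: 9.65
eef_pos: [0.5264, 0.0436, 0.0805]
tcp_rot: [180.0, 0.0, 74.5]
force: [-0.2, -0.3, -3.1]
width: 0.129
gripper_force: 59.0
```

Run:
```python
from h import *
np.set_printoptions(precision=4,suppress=True)
s=robot.get_state(); print(s["clock"],s["force"],s["moment"],s["tcp_rot"],s["eef_pos"],tip())
```

```text
9.65 [-0.2377 -0.2555 -3.1073] [ 0.0179  0.0066 -0.0423] [179.982    0.0204  74.486 ] [0.5264 0.0436 0.0805] [-0.0829 -0.0001  0.0004]
```

Flat and level with no side load. I press down slightly to find the floor.

Request:
arm_command(plan=[[0,0,0,0,0,0.6,0],[0,0,0,0,0,0.6,0],[0,0,0,0,0,0.4,0],[0,0,0,0,0,0,0]])

```text
clock: 9.98
eef_pos: [0.5262, 0.0437, 0.0801]
tcp_rot: [179.9, 0.0, 74.5]
force: [-2.2, -0.7, 5.7]
width: 0.131
gripper_force: 60.2
```

Floor contact came at exactly the expected height (TCP 80.1 mm), so it is home. I release and lift.

Request:
arm_command(plan=[[0,0,0,0,0,-0.5,0.5],[0,0,0,0,0,0,0.5],[0,0,0,0,0,0,0.5],[0,0,0,0,0,0,0.5],[0,0,0,0,0,0,0.5],[0,0,0,0,0,0,0.5]])

```text
clock: 10.48
eef_pos: [0.5262, 0.0437, 0.0797]
tcp_rot: [180.0, 0.0, 74.5]
force: [-0.3, 1.0, -0.1]
width: 0.503
gripper_force: 0.0
```

Request:
arm_command(plan=[[0,0,0,0,0,-10,0.5],[0,0,0,0,0,-20,0.5],[0,0,0,0,0,-30,0.5],[0,0,0,0,0,-40,0.4],[0,0,0,0,0,-20,0.2],[0,0,0,0,0,0,0],[0,0,0,0,0,0,0]])

```text
clock: 11.07
eef_pos: [0.5267, 0.0437, 0.2016]
tcp_rot: [179.8, -0.0, 74.5]
force: [0.8, -0.3, -0.5]
width: 0.004
gripper_force: 0.0
```

Run:
```python
from h import *
np.set_printoptions(precision=4,suppress=True)
s=robot.get_state(); print(s["clock"],s["force"],s["eef_pos"],s["width"],s["joint_positions"])
# key contact pose: tool z along -normal, shut fingertips 19 mm past TCP; square keys to +x
yaw=13.5; N=Ro.from_euler("z",yaw,degrees=True)*Ro.from_euler("y",-20,degrees=True)
M=N.as_matrix(); n=M[:,2]
k=np.array([.4733,.2914,.045]); print("normal",n)
out=[]
# side-view check of the key's height: triangulate wide key
sd=np.load("side.npy"); u0,v0=proj("side",[k])[0]; print("side proj of key",u0,v0)
S=4;x0,y0=int(u0)-15,int(v0)-12
g=cv2.cvtColor(cv2.resize(sd[y0:y0+24,x0:x0+30],None,fx=S,fy=S,interpolation=cv2.INTER_CUBIC),cv2.COLOR_RGB2GRAY)
nn,l,st,ce=cv2.connectedComponentsWithStats((g<60).astype(np.uint8)); i=1+np.argmax(st[1:,4]); print(st[i],(ce[i]+.5)/S-.5+[x0,y0])
for flip in (1,-1):
    Rt=Ro.from_matrix(np.c_[flip*M[:,1],flip*M[:,0],-n])
    for d in (.06,.006): print(flip,d,k+n*(.019+d),rows(k+n*(.019+d),Rt,12))
p=np.array(s["eef_pos"])
f=4;P=pose(EX[0][0],EX[0][1],-15.5);P[0][2]=.04
for nm in("top","side"):
    big=cv2.resize(grab(nm,3),None,fx=f,fy=f,interpolation=cv2.INTER_CUBIC)
    def dr(P,b,col): cv2.polylines(big,[np.round((proj(nm,toW(P,np.array(b)/1e3))+.5)*f-.5).astype(int)],True,col,1)
    dr(P,box(-63,63,-60,60,16),(255,0,0)); dr(P,box(-6,6,-35,35,46),(0,0,255))
    u,v=proj(nm,[P[0]])[0]*f; u,v=int(u),int(v)
    out.append(big[v-220:v+220,u-200:u+200])
cv2.imwrite("pics/g2.png",cv2.cvtColor(cv2.hconcat(out),cv2.COLOR_RGB2BGR))
```

```text
11.0667 [ 0.7507 -0.2532 -0.5081] [0.5267 0.0437 0.2016] 0.004479491390885553 [ -4.3468  13.668   -7.4737  68.6287  -0.0202 101.1528]
normal [-0.3326 -0.0798  0.9397]
side proj of key 246.40023582996173 160.7150207140575
[  26   29   75   55 2121] [246.3586 161.5322]
1 0.06 [0.447  0.2851 0.1192] [-0.0281  0.0074 -0.0417 19.8473 -8.5813  5.8852]
1 0.006 [0.465  0.2894 0.0685] [-0.0281  0.0074 -0.0417 20.1439 -7.7821 10.3271]
-1 0.06 [0.447  0.2851 0.1192] [  0.0099   0.0378   0.2168  -7.7295 -26.8404  10.6074]
-1 0.006 [0.465  0.2894 0.0685] [  0.0099   0.0378   0.2168  -6.5272 -26.4982  14.9926]
```

View pics/g2.png

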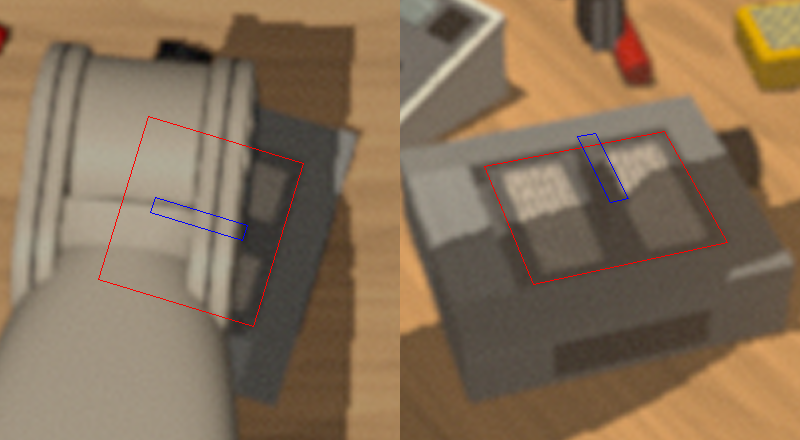

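The cassette lies flat inside the bay outline in both views. The top view is partly covered by the arm, but the side view is clear. The wide key's blob in the side view is at (246.4,161.5), against a predicted (246.4,160.7), so that agrees. Next I go to the key.

Request:
arm_command(plan=[[-0.028,0.0074,-0.0417,19.8,-8.6,5.9,0],[-0.028,0.0074,-0.0417,19.8,-8.6,5.9,0],[-0.028,0.0074,-0.0417,19.8,-8.6,5.9,0],[-0.028,0.0074,-0.0417,19.8,-8.6,5.9,0],[-0.028,0.0074,-0.0417,19.8,-8.6,5.9,0],[-0.028,0.0074,-0.0417,19.8,-8.6,5.9,0]])

```text
clock: 11.87
eef_pos: [0.4971, 0.1702, 0.1615]
tcp_rot: [170.1, -1.3, 89.1]
force: [0.5, -0.5, -0.4]
width: 0.004
gripper_force: 0.0
```

Request:
arm_command(plan=[[-0.028,0.0074,-0.0417,19.8,-8.6,5.9,0],[-0.028,0.0074,-0.0417,19.8,-8.6,5.9,0],[-0.028,0.0074,-0.0417,19.8,-8.6,5.9,0],[-0.028,0.0074,-0.0417,19.8,-8.6,5.9,0],[-0.028,0.0074,-0.0417,19.8,-8.6,5.9,0],[-0.028,0.0074,-0.0417,19.8,-8.6,5.9,0],[0,0,0,0,0,0,0],[0,0,0,0,0,0,0]])

```text
clock: 12.53
eef_pos: [0.4447, 0.285, 0.1166]
tcp_rot: [160.4, -0.1, 103.6]
force: [1.2, 1.0, 0.7]
width: -0.001
gripper_force: 0.0
```

```bash
cat > key.py <<'E'
from h import *
np.set_printoptions(precision=4,suppress=True)
s=robot.get_state()
M=(Ro.from_euler("z",13.5,degrees=True)*Ro.from_euler("y",-20,degrees=True)).as_matrix(); n=M[:,2]; k=np.array([.4733,.2914,.045])
d=np.array(s["eef_pos"])-k; print(s["clock"],"tip in key frame mm",(M.T@d-[0,0,.019])*1e3,"F",M.T@s["force"])
print(rows(k+n*.024,Ro.from_matrix(np.c_[M[:,1],M[:,0],-n]),1))
E
python3 key.py
```

```text
12.5333 tip in key frame mm [-3.0668  0.4955 58.3511] F [1.5194 0.7404 0.1745]
[-0.0066 -0.0013  0.001  -0.5696  3.4203 53.3288]
```

Request:
arm_command(plan=[[-0.0066,-0.001,0.001,-0.5,3.1,15,0],[0,0,0,0,0,15,0],[0,0,0,0,0,10,0],[0,0,0,0,0,8,0],[0,0,0,0,0,5,0],[0,0,0,0,0,0,0],[0,0,0,0,0,0,0],[0,0,0,0,0,0,0]])

```text
clock: 13.2
eef_pos: [0.4668, 0.289, 0.0693]
tcp_rot: [159.9, -0.0, 103.4]
force: [-0.2, -0.5, 0.2]
width: -0.003
gripper_force: 0.0
```

```bash
python3 key.py
```

```text
13.2 tip in key frame mm [ 1.8808 -0.8262  6.1801] F [-0.1958 -0.3946  0.3206]
[ 0.0026 -0.     -0.0022  0.822  -1.8856  1.1753]
```

Request:
arm_command(plan=[[0,0,0,0.8,-1.9,2,0],[0,0,0,0,0,1,0],[0,0,0,0,0,1,0],[0,0,0,0,0,0,0],[0,0,0,0,0,0,0]])

```text
clock: 13.62
eef_pos: [0.466, 0.2898, 0.0644]
tcp_rot: [159.9, -0.0, 103.4]
force: [0.9, -0.9, -0.4]
width: -0.0
gripper_force: 0.0
```

Request:
arm_command(plan=[[0,0,0,0,0,0.5,0],[0,0,0,0,0,0.5,0],[0,0,0,0,0,0,0]])

```text
clock: 13.87
eef_pos: [0.4663, 0.2898, 0.0634]
tcp_rot: [159.9, -0.0, 103.4]
force: [-0.4, -0.5, -0.5]
width: 0.002
gripper_force: 0.0
```

Request:
arm_command(plan=[[0,0,0,0,0,0.5,0],[0,0,0,0,0,0.5,0],[0,0,0,0,0,0,0]])

```text
clock: 14.12
eef_pos: [0.4666, 0.2899, 0.0627]
tcp_rot: [159.9, -0.0, 103.4]
force: [-2.1, -1.5, 5.3]
width: 0.001
gripper_force: 3.2
```

```bash
python3 key.py
```

```text
14.1167 tip in key frame mm [-0.3851  0.1056 -0.0392] F [-0.4522 -0.9477  5.7991]
[ 0.0022 -0.0001 -0.0018 -0.1043  0.3964 -5.0383]
```

Contact came at the expected spot, centred on the key, with about 5.8 N. I press on.

Request:
arm_command(plan=[[0,0,0,0,0,0.6,0],[0,0,0,0,0,0.6,0],[0,0,0,0,0,0.4,0],[0,0,0,0,0,0,0]])

```text
clock: 14.45
eef_pos: [0.467, 0.29, 0.0615]
tcp_rot: [159.9, -0.0, 103.4]
force: [-7.2, -3.2, 12.2]
width: -0.002
gripper_force: 6.7
```

```bash
python3 key.py
```

```text
14.45 tip in key frame mm [-0.3824  0.105  -1.2642] F [-3.1504 -1.4428 14.1506]
[ 0.0025 -0.0001 -0.0018 -0.1037  0.3981 -6.2632]
```

14 N is well above 8 N and well below 30 N. I hold for about 1.3 s, then back off.

Request:
arm_command(plan=[[0,0,0,0,0,0,0],[0,0,0,0,0,0,0],[0,0,0,0,0,0,0],[0,0,0,0,0,0,0],[0,0,0,0,0,0,0],[0,0,0,0,0,0,0],[0,0,0,0,0,0,0],[0,0,0,0,0,0,0]])

```text
clock: 15.12
eef_pos: [0.467, 0.29, 0.0616]
tcp_rot: [159.9, -0.0, 103.4]
force: [-6.2, -2.1, 12.0]
width: 0.0
gripper_force: 6.4
```

Request:
arm_command(plan=[[0,0,0,0,0,0,0],[0,0,0,0,0,0,0],[0,0,0,0,0,0,0],[0,0,0,0,0,0,0],[0,0,0,0,0,0,0],[0,0,0,0,0,0,0],[0,0,0,0,0,0,0],[0,0,0,0,0,0,0]])

```text
clock: 15.78
eef_pos: [0.467, 0.29, 0.0616]
tcp_rot: [159.9, -0.0, 103.4]
force: [-7.6, -2.3, 11.6]
width: -0.003
gripper_force: 6.4
```

Request:
arm_command(plan=[[0,0,0,0,0,-5,0],[0,0,0,0,0,-15,0],[0,0,0,0,0,-30,0],[0,0,0,0,0,-40,0],[0,0,0,0,0,-30,0],[0,0,0,0,0,-10,0],[0,0,0,0,0,0,0]])

```text
clock: 16.37
eef_pos: [0.4242, 0.2801, 0.1864]
tcp_rot: [159.6, -0.1, 103.4]
force: [0.4, -0.2, -0.4]
width: 0.005
gripper_force: 0.0
```

Run:
```python
from h import *
f=4;out=[];P=pose(EX[0][0],EX[0][1],-15.5);P[0][2]=.04
im={n:grab(n,3) for n in("top","side")}
for nm in im:
    big=cv2.resize(im[nm],None,fx=f,fy=f,interpolation=cv2.INTER_CUBIC)
    cv2.polylines(big,[np.round((proj(nm,toW(P,np.array(box(-63,63,-60,60,16))/1e3))+.5)*f-.5).astype(int)],True,(255,0,0),1)
    u,v=(proj(nm,[P[0]])[0]*f).astype(int); out.append(big[v-220:v+220,u-200:u+200])
cv2.imwrite("pics/g3.png",cv2.cvtColor(cv2.hconcat(out),cv2.COLOR_RGB2BGR)); print(robot.get_state()["clock"],robot.get_state()["force"])
```

```text
16.6667 [-0.23268819 -0.00255323 -0.88943826]
```

View pics/g3.png

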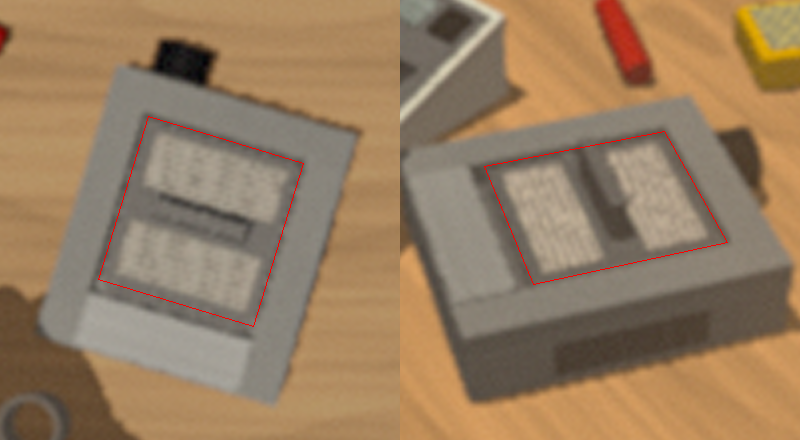

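The cassette's frame lies on the seated outline in both views, flat, with the tongue under the lip. The robot is clear of everything, so I hand the job in.

```bash
python3 -c "
from cell import robot
print(robot.finish_job())"
```

```text
the job is handed in; nothing more can be done
None
```

The cassette is seated flat with its tongue under the lip and released; the wide key was then held at about 14 N for roughly 1.5 s and let go, and I handed the job in at about 17 s with the robot clear; I have not seen the verdict.

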